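Stack the component cups by kind

TASK

Tidy the grey component cups off the bench: nest the open round cup in the round stand and the capped round cup fully home on top of it, nest the square cup in the square stand, and stand the flat-bottomed hexagonal cup, which nests with nothing, upright inside the shallow metal tray. Leave the solder reel, the black cell holder and the flux tin where they are.

Things in the scene. Friction and masses are not known exactly. Their poses are not given: they have to be found in the camera images.
- round_cup: Loose grey open round cup, upright, 45 mm tall, 70 g. Straight body 60 mm in diameter from 12 mm up to the rim (wall 2.5 mm, inside 55 mm); below it a tapered foot, 43 mm wide at the bottom, 51 mm at the shoulder 12 mm up. The foot drops into a round cup or the round stand until the shoulder sits on its rim. Origin: centre of the underside, z up.
- capped_cup: Loose grey round cup of the same outside shape as round_cup (60 mm wide, same foot, 45 mm tall), 90 g, closed by a fixed flat cap with a central button 20 mm wide and 5 mm high (50 mm over all). Nothing can nest on it. Nested in the open round cup, its origin is 33 mm above that cup's. Origin: centre of the underside, z up.
- square_cup: Loose grey open square cup, upright, 52 x 52 mm over its flat sides, 45 mm tall, 70 g. Straight body from 12 mm up to the rim (wall 2.5 mm, inside 47 mm); below it a tapered square foot, 38 mm wide at the bottom, 43 mm at the shoulder 12 mm up. The flat sides face its x and y axes. Origin: centre of the underside, z up.
- hex_cup: Loose grey plastic open hexagonal cup with a full-width flat bottom and no foot, 42 mm tall, 54 mm across the flats, 62 mm across the corners, wall 2.5 mm. Flat sides face its +x and -x and every 60 degrees from there. Origin: centre of the underside, z up. About 70 g.
- round_stand: Fixed stand: dark steel disc 80 mm in diameter, 8 mm thick, with a grey round socket on it, 60 mm outside, 55 mm inside, open at the top, rim 40 mm above the table. A round cup seated in it has its origin 28 mm above the stand's origin; a second on top of that, 61 mm above. Origin: centre of the underside, on the table, z up.
- square_stand: Fixed stand: dark steel plate 74 x 74 x 8 mm with a grey square socket on it, 52 mm wide outside, 47 mm inside, open at the top, rim 40 mm above the table. Its sides face its x and y axes (the cup goes in at any quarter turn); a seated square cup has its origin 28 mm above the stand's. Origin: centre of the underside, on the table, z up.
- tray: Fixed shallow open aluminium tray, 120 x 120 mm outside, 12 mm high, walls 4 mm, floor 4 mm thick, empty. (Behind the middle of the work stands a fixed bench tester 174 mm tall: carry things clear of it.) Sides face its x and y axes. Origin: centre of the underside, on the table, z up.
- solder_reel: Bystander: loose reel of solder wire, 58 mm in diameter, 36 mm tall, standing on its flange. Origin: centre of the underside.
- cell_holder: Bystander: loose black plastic block that holds four round cells, 42 x 42 mm, 53 mm tall, closed sides. Origin: centre of the underside.
- flux_tin: Bystander: loose small white round tin with a blue-grey lid, 28 mm in diameter, 28 mm tall. Origin: centre of the underside.
Mind the look-alikes: they are no part of the job. Leave any blue look-alike of the hex_cup alone. Leave any purple look-alike of the round_cup alone.

How it is judged (in metres and radians):
At the end, for the whole second after the job is handed in: Open round cup seated in the round stand, capped cup seated on it, square cup seated in the square stand (each centred within 8 mm, seated height within 3 mm); hexagonal cup on the tray floor within 35 mm of its centre; all upright within 0.08 rad, at rest (horizontal distance between each of round_cup, capped_cup and round_stand below 0.008 m and z of round_cup in the frame of round_stand between 0.025 and 0.031 m and angle between each of round_cup, capped_cup, square_cup, hex_cup's own z axis and vertical below 0.08 rad and z of capped_cup in the frame of round_stand between 0.058 and 0.064 m and horizontal distance between square_cup and square_stand below 0.008 m and z of square_cup in the frame of square_stand between 0.025 and 0.031 m and horizontal distance between hex_cup and tray below 0.035 m and height (world z) of hex_cup below 0.008 m and linear speed of each of round_cup, capped_cup, square_cup, hex_cup below 0.02 m/s); the robot touches nothing.
It fails at once if the solder reel is moved more than 3 cm (distance of solder_reel from where it was at the start of the episode above 0.03 m).
It fails at once if the black cell holder is moved more than 3 cm (distance of cell_holder from where it was at the start of the episode above 0.03 m).
It fails at once if the flux tin is moved more than 3 cm (distance of flux_tin from where it was at the start of the episode above 0.03 m).
It also fails if it takes over 112 s, if anything falls off the work surface, if the arm or the gripper's body presses on something with over 40 N, if the wrist force passes 120 N, or if a joint passes its speed limit or range.

ROBOT

A 6-joint arm with a two-finger parallel gripper is mounted at the origin on a cart in front of the work surface, level with it; the furniture and walls round the work are solid. World frame = base frame: x ahead of the robot, y to its left, z up, the work surface at z = 0. Lengths are in mm, angles in rad, forces in N, time in s.
With the tool pointing down it reaches from about 275 to 825 mm from the base axis. Payload 5.2 kg.
Tool frame: the origin (TCP) lies at the very end of the fingers, on their centre line; the grasp point (between the pads) lies 19 mm behind it; z points along the fingers, y is the line along which they close (so a half turn about z gives the same grasp; the last joint's range is limited). The gripper opens to 93 mm and grips with 3 to 60 N. Pads are 15 mm wide; open, the fingers measure 128 mm over their backs; the gripper's body (75 mm by 188 mm) begins 65 mm behind the grasp point.
Start: joints at [1.131, 0.259, 1.535, -0, 1.348, -0.203], TCP at [129.003, 534.662, 218.653] pointing down, gripper open.
Joint ranges: [-3.14, 3.14], [-0.91, 2.08], [0.19, 2.58], [-1.22, 4.36], [0.22, 2.71], [-3.12, 3.12]. Speed limits (rad/s): [2.57, 2.57, 3.14, 3.14, 3.14, 3.14].

INTERFACE

Orientations are given as [roll, pitch, yaw] about the fixed x, y, z axes, in that order (R = Rz(yaw) Ry(pitch) Rx(roll)).
In Python, from bench import robot gives the robot as it stands. The module is installed in compiled form; this text tells all that it offers. Calls block until the motion is done:
- robot.move_ptp(position, orientation): joint-space move of the TCP to a pose.
- robot.move_linear(position, ori=None, speed=150, f_stop=None): straight line of the TCP; ori=None keeps the orientation; speed is the mean speed in mm/s. With f_stop (N) it stops when the force on the tool has changed by that much, and returns True; else False.
- robot.move_j(angles): joint-space move.
- robot.move_gripper(opening): opening from 0.0 (shut) to 1.0 (fully open); the grip force is fixed at half the most; returns when the fingers have stopped.
- robot.sleep(seconds).
- robot.inverse_kinematics(position, orientation): joint angles nearest the present ones, or None.
- robot.get_image(name): name is "scene" or "top" or "wrist"; returns a dict with "img" (400x640x3 uint8, blue, green, red), "fovy" (degrees; the focal length in pixels is half the picture's height over the tangent of half this angle, whatever the lens; pixels are square), "cx", "cy" (the principal point, pixels), "eye" and "orientation" of the camera in the world. Camera axes: x right, y down, z forward; pixel columns grow to the right and rows downward; lengths in mm; the calibration is good to about 2 mm. The wrist camera is an equidistant fisheye: a pixel r from the principal point sees the ray r / f radians off the axis. A picture is of the moment at which its call begins. There is no depth.
A pose or a line that the arm cannot do raises robot.MotionError and nothing moves.
- robot.hand_in(): hands the job in; it is judged then, once.
Readings, each from a call of its own:
- robot.current_t(): time.
- robot.current_qpos(): joint angles.
- robot.current_joint_vel(): joint speeds.
- robot.current_joint_efforts(): joint torques, N m.
- robot.current_tcp_pos(): TCP position.
- robot.current_eef_rot(): TCP orientation.
- robot.current_contact_force(): force on the tool from outside, world axes, zero at the start.
- robot.current_ft_torque(): the same for the moment, N m.
- robot.current_gripper_width(): opening from 0.0 (shut) to 1.0 (fully open).
- robot.current_finger_force(): force on a finger pad.
Only numpy, scipy, OpenCV 4.12 (cv2) and the standard library are available. Lean on these libraries where they do the work, as an engineer would, in place of code of your own. Each camera call takes 0.05 s, during which the arm holds its last target. There are 200 camera calls.

## Working session

There is one attempt and no reset: what is moved stays moved. The work goes in short steps, each a Python script; the robot and the scene stay as the last script left them, time stands still between calls to the robot, and variables do not carry over. Pictures are saved under pics/ and viewed, at most 14 in all, crops included, and the job is handed in when it is done.

```bash
mkdir -p pics; ls
cat > h.py <<'E'
import numpy as np, cv2
from bench import robot
from scipy.spatial.transform import Rotation as R
def cam(n):
    d=robot.get_image(n); d['f']=200/np.tan(np.radians(d['fovy'])/2); d['n']=n
    o=np.array(d['orientation'],float); d['R']=o if o.shape==(3,3) else R.from_euler('xyz',o).as_matrix()
    d['eye']=np.array(d['eye'],float); return d
def ray(d,u,v):
    a=np.array([(u-d['cx'])/d['f'],(v-d['cy'])/d['f'],1.])
    if d['n']=='wrist':
        r=np.hypot(a[0],a[1]); a=np.array([a[0]/r*np.sin(r),a[1]/r*np.sin(r),np.cos(r)]) if r>1e-9 else np.array([0,0,1.])
    return d['R']@a
def pt(d,u,v,z):
    r=ray(d,u,v); return d['eye']+r*(z-d['eye'][2])/r[2]
def proj(d,p):
    c=d['R'].T@(np.array(p,float)-d['eye'])
    if d['n']=='wrist':
        s=np.hypot(c[0],c[1]); t=np.arctan2(s,c[2]); return d['cx']+d['f']*t*c[0]/s, d['cy']+d['f']*t*c[1]/s
    return d['cx']+d['f']*c[0]/c[2], d['cy']+d['f']*c[1]/c[2]
E
python3 - <<'E'
from h import *
for n in ('scene','top','wrist'):
    d=cam(n); print(n,d['fovy'],d['cx'],d['cy'],d['eye'],d['orientation']); cv2.imwrite(f'pics/{n}0.png',d['img'])
print(robot.current_tcp_pos(),robot.current_eef_rot(),robot.current_gripper_width(),robot.current_t())
E
```

```text
pics
scene 49.219848148773224 321.4752906535376 199.2017964217724 [  94.36943309 -812.69729271  513.05926615] [-2.07535547 -0.00835    -0.49744162]
top 44.22083114977279 316.60724860555 193.95790553806708 [ 381.39445707  -43.00391708 1423.0147662 ] [-3.04079836 -0.00637452 -1.5993562 ]
wrist 65.70646984690485 321.4938605936096 197.8505531154382 [ 59.48774803 552.45568641 383.93393875] [2.88214654e+00 2.08776198e-03 1.33375321e+00]
[128.82009995 534.27450903 218.02972235] [-3.14022131e+00 -2.71432866e-04  2.90484333e+00] 1.0005469152036923 0.15
```

View pics/top0.png

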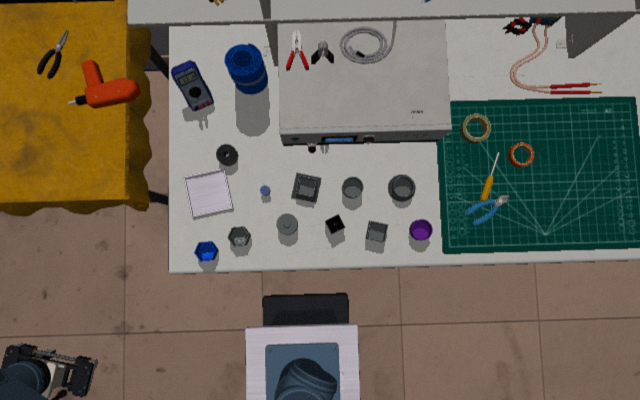

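View pics/scene0.png

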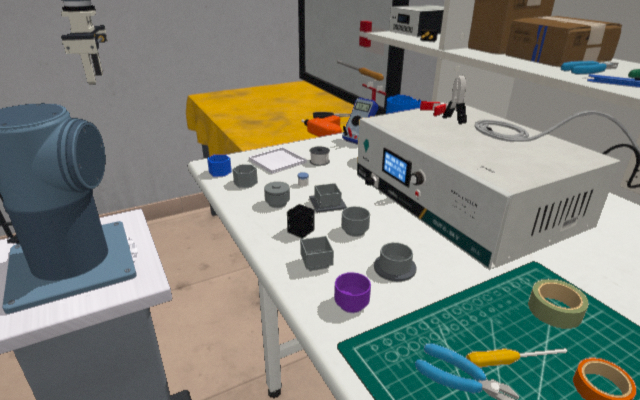

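The top view has image up = +x and right = -y. The pixel positions are:
- tray (209,194)
- reel (228,155)
- tin (265,190)
- square stand (306,187)
- open round cup (352,187)
- round stand (401,188)
- blue hex (206,251)
- hex cup (239,237)
- capped cup (287,224)
- cell holder (335,225)
- square cup (376,231)
- purple cup (420,230)

The scene view shows the same layout.

Run:
```python
from h import *
d=cam('top')
im=d['img'][140:270,180:440]; cv2.imwrite('pics/crop1.png',cv2.resize(im,None,fx=3,fy=3,interpolation=cv2.INTER_CUBIC))
for n,u,v,z in [('tray',209,194,12),('reel',228,155,36),('tin',265,190,28),('sqst',306,187,40),('rcup',352,187,45),('rst',401,188,40),('bhex',206,251,42),('hex',239,237,42),('cap',287,224,45),('cell',335,225,53),('sq',376,231,45),('purp',420,230,45),('testerL',280,140,174),('testerR',449,134,174)]: print(n,pt(d,u,v,z).round(0))
```

```text
tray [532. 253.  12.]
reel [640. 194.  36.]
tin [538.  91.  28.]
sqst [542. -26.  40.]
rcup [ 537. -156.   45.]
rst [ 531. -295.   40.]
bhex [370. 256.  42.]
hex [406. 164.  42.]
cap [438.  29.  45.]
cell [ 432. -104.   53.]
sq [ 412. -219.   45.]
purp [ 411. -342.   45.]
testerL [650.  36. 174.]
testerR [ 654. -401.  174.]
```

View pics/crop1.png

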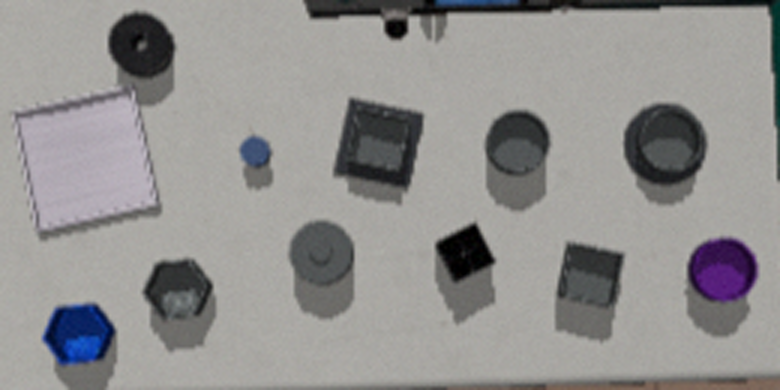

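The crop confirms the identities. The square stand, tray, square cup and hex cup are all slightly turned. Next I'll take closer wrist views.

Run:
```python
from h import *
import pickle
D=[]
for i,(x,y) in enumerate([(430,150),(430,-90),(430,-270)]):
    robot.move_ptp([x,y,240],[np.pi,0,np.pi-.001]); robot.sleep(.3)
    d=cam('wrist'); D.append(d); cv2.imwrite(f'pics/w{i}.png',d['img'])
    print(robot.current_t(),robot.current_qpos().__repr__(),d['eye'],d['orientation'],robot.current_tcp_pos())
pickle.dump(D,open('w.pkl','wb'))
```

```text
2.3333 array([ 9.07545107e-02,  7.09664871e-02,  1.71054376e+00,  6.31835701e-06,
        1.36015951e+00, -1.47984395e+00]) [358.47420297 151.81223841 405.96641456] [2.88202585e+00 4.69341290e-04 1.57050136e+00] [429.89295976 150.38233545 239.94896858]
3.6333 array([-4.59511986e-01,  4.02410388e-02,  1.74333505e+00,  9.26807577e-05,
        1.35793196e+00, -2.03092576e+00]) [358.75513126 -87.77290372 406.02764488] [2.88183852e+00 4.27877810e-04 1.57139658e+00] [430.17055355 -89.20540072 240.02740511]
4.7333 array([-7.78829747e-01,  1.67050110e-01,  1.59857619e+00,  1.11363458e-04,
        1.37554754e+00, -2.35029894e+00]) [ 358.88092181 -267.42491206  406.29556284] [2.88151032e+00 7.13376635e-04 1.57146060e+00] [ 430.30964812 -268.96155425  240.28876884]
```

View pics/w0.png

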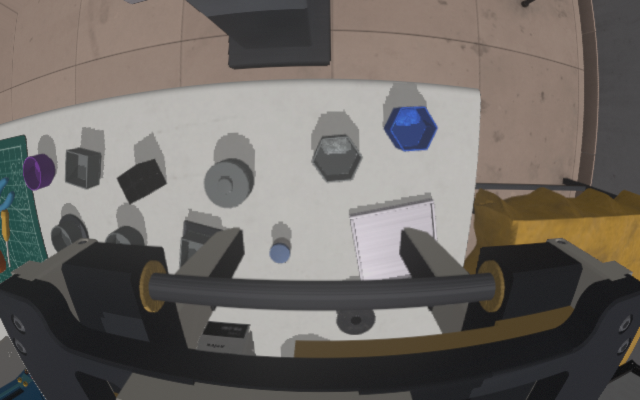

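View pics/w1.png

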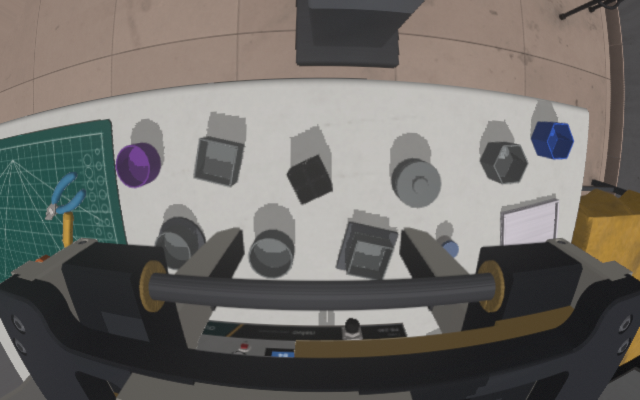

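View pics/w2.png

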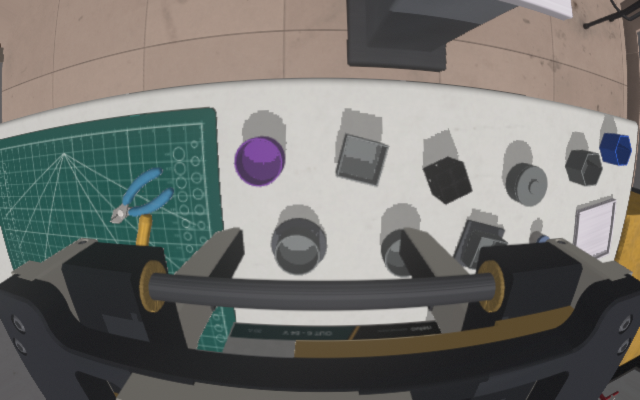

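The wrist camera sees best straight below itself, which is around image row 117. I'll put it over each piece in turn, so the outer contour is the rim alone.

Run:
```python
from h import *
import pickle
D={};T=[]
for n,x,y in [('rst',531,-295),('sq',412,-219),('rcup',537,-156),('sqst',542,-26),('cap',438,29),('hex',406,164),('tray',532,253)]:
    robot.move_ptp([x+60,y,240],[np.pi,0,np.pi-.001]); robot.sleep(.2)
    d=cam('wrist'); D[n]=d; u,v=proj(d,[x,y,40]); u,v=int(u),int(v)
    c=d['img'][max(v-80,0):v+80,u-80:u+80]; c=cv2.copyMakeBorder(c,0,160-c.shape[0],0,160-c.shape[1],cv2.BORDER_CONSTANT); T.append(c)
    print(n,u,v,d['eye'].round(1))
T.append(T[0]*0); m=np.vstack([np.hstack(T[:4]),np.hstack(T[4:])]); cv2.imwrite('pics/m.png',cv2.resize(m,None,fx=1.25,fy=1.25))
pickle.dump(D,open('d.pkl','wb')); print(robot.current_t())
g=cv2.cvtColor(m,cv2.COLOR_BGR2GRAY)
for k in range(7): r,c=divmod(k,4); print(g[r*160+80,c*160:c*160+160:5], g[r*160:r*160+160:5,c*160+80])
```

```text
rst 320 128 [ 518.3 -293.6  406.9]
sq 321 126 [ 401.4 -218.4  405.9]
rcup 321 127 [ 524.9 -155.3  406.2]
sqst 321 127 [530.6 -25.9 406. ]
cap 321 126 [427.6  29.7 405.9]
hex 321 126 [395.2 164.5 405.9]
tray 321 127 [519.8 253.5 406.8]
10.8083
[212 213 213 214 213 214 214 213 214 208 103  88 112 132 132 131 132 131
 131  98 122 101 214 215 215 214 214 214 215 214 214 214] [213 212 213 212 211 213 212 211 151 151 150  81 117 132 131 133 132 130
  99  99  99  90 103 214 215 213 214 215 214 214 215 214]
[ 74  84 204 203 205 204 206 205 204 203 206 191  88  95  95  95  97 125
 125  96  84 205 206 206 206 205 206 205 203 204 145 146] [145 186 202 204 202 204 204 148 147 146 145 137 125 127 127 126  97  95
  95  96 127 206 207 206 205 206 206 205 206 205 206 206]
[ 83 195 196 197 197 196 197 196 197 198 197 178  88  92 120 121 121 121
 121  99  92 118 196 197 196 196 196 197 196 195 195  82] [196 195 195 196 194 193 192 137 140 140 140 126 120 120 120 121 121  91
  92  91  90 120 195 197 198 199 199 197 196 197 196 196]
[ 72 185 187 188 188 188 187 188 186 187 186  87  81  87  87 114 114 11
[... 276 characters left out ...]
 112 176 182 182 184 184 182 182 180 181 184] [180 179 181 180 183 182 181 130 129 131 130 119 114 113 110 112 111 112
 111 112 112 132 183 183 183 182 183 182 181 182 183 183]
[132 184 184 182 185 184 185 185 183 183 185 183 176  80  84  87  86  87
  87  85  84  85 112 185 184 183 184 184 185 184 185 186] [ 64  81 169 182 182 183 182 184 132 130 132 132 111 113 134 123  86  85
  85  84  81 139 185 186 185 184 184 185 188 185 186 185]
[187 188 188 188 189 188 188 186 148 200 199 198 198 196 195 194 194 190
 191 194 195 195 194 195 193 192 185 189 190 189 189 190] [188 188 188 187 187 187 187 136 169 194 196 193 196 197 194 193 194 195
 193 191 194 197 195 197 196 138 190 189 189 190 190 189]
```

View pics/m.png

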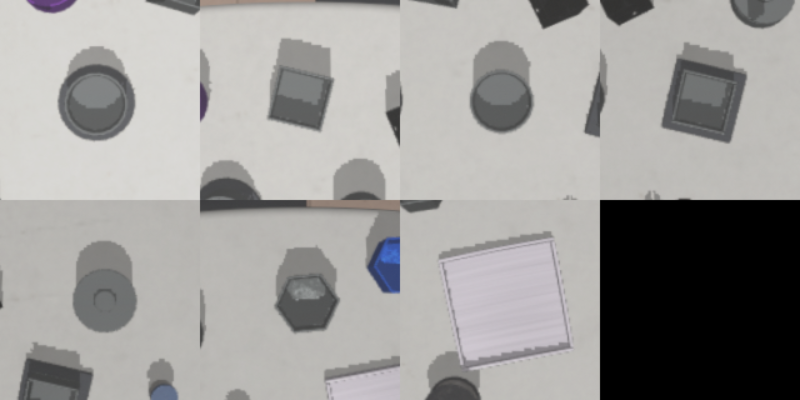

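The montage shows every piece cleanly. Shadows sit at about 0.71 of the background brightness and parts at or below 0.62. The tray corners in the montage are (440,257), (553,236), (571,347) and (466,368).

```bash
cat > det.py <<'E'
from h import *
def det(d,n,x,y,th=.67):
    z={'rst':8,'sqst':8,'hex':42}.get(n,45)
    g=cv2.cvtColor(cv2.resize(d['img'],None,fx=4,fy=4,interpolation=cv2.INTER_CUBIC),cv2.COLOR_BGR2GRAY)
    u,v=[int(4*a) for a in proj(d,[x,y,z])]
    w=g[max(v-240,0):v+240,max(u-240,0):u+240]; m=((g<th*np.median(w[w>140]))*255).astype(np.uint8)
    m=cv2.morphologyEx(m,cv2.MORPH_OPEN,np.ones((9,9)))
    cs,_=cv2.findContours(m,cv2.RETR_EXTERNAL,cv2.CHAIN_APPROX_NONE)
    c=max(cs,key=lambda c:cv2.pointPolygonTest(c,(u,v),True))
    P=np.array([pt(d,(a+.5)/4-.5,(b+.5)/4-.5,z)[:2] for a,b in cv2.convexHull(c)[:,0]],np.float32)
    if n in('rst','rcup','cap'):
        (cx,cy),r=cv2.minEnclosingCircle(P); A=np.c_[2*P,np.ones(len(P))]; s=np.linalg.lstsq(A,(P**2).sum(1),rcond=None)[0]
        return cx,cy,2*r,s[0],s[1],2*np.sqrt(s[2]+s[0]**2+s[1]**2)
    if n=='hex':
        q=cv2.approxPolyDP(P[:,None],6,True)[:,0]; M=cv2.moments(P); c=np.array([M['m10'],M['m01']])/M['m00']
        e=np.roll(q,-1,0)-q; a=np.arctan2(e[:,1],e[:,0])%(np.pi/3)
        return c[0],c[1],len(q),np.linalg.norm(q-c,axis=1).round(1),a
    (cx,cy),(w,h),a=cv2.minAreaRect(P); return cx,cy,w,h,np.radians(a)
E
python3 - <<'E'
from det import *
import pickle
D=pickle.load(open('d.pkl','rb'))
for n,x,y in [('rst',531,-295),('sq',412,-219),('rcup',537,-156),('sqst',542,-26),('cap',438,29),('hex',406,164)]: print(n,det(D[n],n,x,y))
print('tray',pt(D['tray'],327,128.6,12))
E
```

```text
rst (533.5050659179688, -300.0595703125, 80.45243835449219, np.float64(533.4528131659524), np.float64(-300.04072123811704), np.float64(79.48893544350594))
sq (408.7251892089844, -219.85142517089844, 52.34695053100586, 52.055355072021484, np.float64(1.3311063692075304))
rcup (535.8850708007812, -155.36080932617188, 59.995975494384766, np.float64(536.0276090617845), np.float64(-155.38952031888584), np.float64(58.947397488050186))
sqst (542.41650390625, -23.58099365234375, 73.99815368652344, 74.89092254638672, np.float64(1.3303026271905445))
cap (437.1539306640625, 32.785255432128906, 59.61899948120117, np.float64(437.09581949599493), np.float64(32.663573805704345), np.float64(58.76147857004025))
hex (np.float64(406.72137005344877), np.float64(169.60672480708902), 6, array([30.3, 29.6, 30.6, 30.5, 29.7, 29.8]), array([0.5862977 , 0.64723337, 0.61255264, 0.6272354 , 0.6448438 ,
       0.5991378 ], dtype=float32))
tray [534.25219403 260.23011232  12.        ]
```

The measured sizes match the stated ones to within 1 mm. I'll start with the hex cup and then the square cup.

```bash
cat > pp.py <<'E'
from h import *
def pick(x,y,yaw,w=.9,g=16):
    o=[np.pi,0,yaw]
    robot.move_gripper(w); robot.move_ptp([x,y,130],o)
    if robot.move_linear([x,y,g],speed=120,f_stop=15): print('HIT on the way down',robot.current_tcp_pos())
    robot.move_gripper(0); robot.sleep(.2); print('w',robot.current_gripper_width()*93,'t',robot.current_t())
    robot.move_linear([x,y,150],speed=150); print('w',robot.current_gripper_width()*93,robot.current_finger_force())
def place(x,y,yaw,z,g=16,near=25,F=12):
    o=[np.pi,0,yaw]
    robot.move_ptp([x,y,150],o); robot.move_linear([x,y,z+g+near],speed=120); robot.sleep(.2)
    s=robot.move_linear([x,y,z+g-3],speed=25,f_stop=F)
    print('stop',s,'pos',(robot.current_tcp_pos()-np.array([x,y,z+g])).round(2),'F',np.round(robot.current_contact_force(),1))
def release(w=.85):
    p=robot.current_tcp_pos()
    robot.move_gripper(w); robot.sleep(.2); robot.move_linear([p[0],p[1],p[2]+70],speed=120); print('t',robot.current_t(),'F',np.round(robot.current_contact_force(),1))
E
python3 - <<'E'
from pp import *
pick(406.7,169.6,2.714); place(534,260,2.714,4,near=15); release()
pick(408.7,-219.9,2.902); place(542.4,-23.6,2.901,28)
E
```

```text
w 53.15837333363444 t 14.0333
w 54.49018508520961 29.999580681324005
stop True pos [-0.28 -0.08  0.11] F [-0.3 -0.5  4.9]
t 19.2167 F [ 1.  -0.1 -0.1]
w 51.73570058230752 t 23.2833
w 52.255076572913275 29.998117983341217
stop True pos [-0.24  0.06  0.15] F [-1.3 -0.4  4.4]
```

Both landed at the expected height. Next I'll release the square cup and stack the round ones.

Run:
```python
from pp import *
release()
pick(536,-155.4,np.pi-.001); place(533.5,-300.05,np.pi-.001,28)
if abs(robot.current_tcp_pos()[2]-44)<2:
    release(); pick(437.1,32.7,np.pi-.001); place(533.5,-300.05,np.pi-.001,61)
```

```text
t 28.8083 F [-0.4  0.3  0.2]
w 59.68186560133524 t 31.5667
w 59.707632025800834 29.999542026780546
stop True pos [-0.21  0.14  0.39] F [-1.1  1.3  4.4]
t 36.675 F [-0.2 -0.3 -0.8]
w 59.46305546995965 t 40.15
w 59.7059578538726 29.999826103448868
stop True pos [-0.17  0.11  0.36] F [-1.8  0.6  4. ]
```

Run:
```python
from pp import *
release(); 
robot.move_ptp([480,120,260],[np.pi,0,np.pi-.001]); s=cam('scene')
t=cam('top')
a=cv2.resize(s['img'][130:310,180:430],(750,540)); cv2.imwrite('pics/end.png',a)
cv2.imwrite('pics/endt.png',cv2.resize(t['img'][140:270,180:440],None,fx=3,fy=3,interpolation=cv2.INTER_CUBIC)); print(robot.current_t())
```

```text
t 45.6583 F [-1.  -0.7 -0.2]
47.3667
```

View pics/end.png

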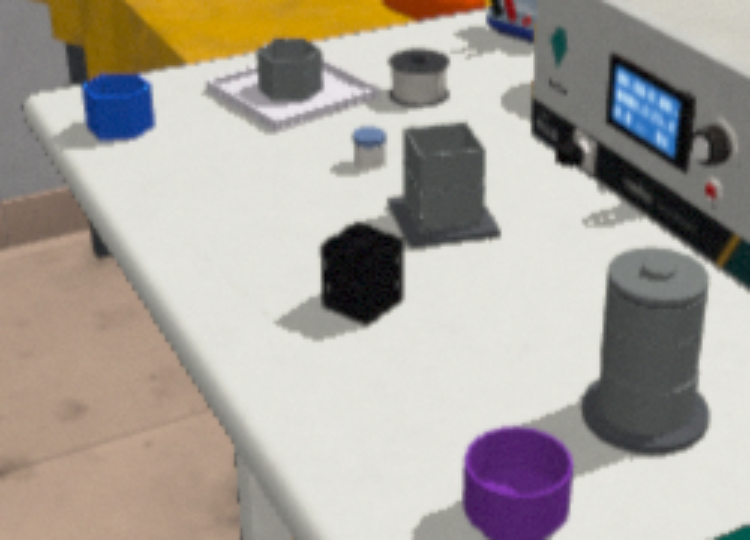

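The picture (crop pixels) shows the round stack flush at (655,340), the square cup seated at (445,180), and the hex cup upright in the tray at (290,70). The bystanders and look-alikes have not moved, and the arm is clear.

```bash
python3 -c "
from bench import robot
robot.sleep(.5); print(robot.hand_in())"
```

```text
the job is handed in; nothing more can be done
None
```

The job is handed in at about 48 s of the 112 s allowed: the round and capped cups are stacked in the round stand, the square cup is in its stand, and the hex cup is upright in the tray; the final picture showed the bystanders and look-alikes undisturbed, but the hand-in call gave no verdict.

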